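# Touch open the green spice cupboard and swing its door wide

## Robot

A 6-joint arm with a two-finger parallel gripper is mounted at the origin on a cart in front of the work surface, level with it; the furniture and walls round the work are solid. World frame = base frame: x ahead of the robot, y to its left, z up, the work surface at z = 0. Lengths are in m, angles in rad, forces in N, time in s.
With the tool pointing down it reaches from about 0.425 to 0.95 m from the base axis. Payload 3.5 kg.
Tool frame: the origin (TCP) lies midway between the tips of the shut fingers; the grasp point (between the pads) lies 19 mm behind it (ctrl.tcp_to_grasp is the distance from the TCP to the grasp point, in m); z points along the fingers, x is the direction in which the jaws open and shut, and the axes are right-handed (so a half turn about z gives the same grasp; the last joint's range is limited). The gripper opens to 85 mm and grips with 20 to 120 N. Pads are 22 mm wide; open, the fingers measure 114 mm over their backs; the gripper's body (76 mm by 85 mm) begins 54 mm behind the grasp point. The pads swing forward as they close: fully open they stand 13 mm farther back than shut.
Start: joints at [-1.454, 0.286, 1.577, -0, 1.279, -0.15], TCP at [0.178, -0.651, 0.209] pointing down, gripper open.
Joint ranges: [-2.77, 2.77], [-0.9, 2.22], [0.21, 2.48], [-1.53, 4.67], [0.24, 2.81], [-2.84, 2.84]. Speed limits (rad/s): [2.79, 2.79, 3.14, 3.14, 3.14, 3.14].

## Interface

Orientations are given as a unit quaternion [x, y, z, w].
In Python, from plant import ctrl, cams, workorder, spotter gives the robot as it stands. The module is installed in compiled form; this text tells all that it offers.
- The arm moves only by the tool send_rows, never from a script. Its argument "motion" is one flat list of numbers, 5 for each row, row after row: the shift along the tool's x, y, z in cm, then the turn about the tool's z in rad, then the finger opening in cm, from 0 to 8.54. In form: [tx, ty, tz, spin, gripper, tx, ty, tz, spin, gripper, ...]. A call has 1 to 12 rows; each row shifts and turns the pose as measured when the row begins, along the tool's axes as they then stand; what a row does not reach is not made up. A row lasts 1/10 s, in which the tool goes at most 50 mm and 8.59 degrees, less where a joint would pass 70% of its speed; a pose out of reach is approached as far as the arm can. A call is refused whole if a number of a shift passes 5 or a number of a turn 0.15, either way. A call with a gripper value outside its range is refused whole. The fingers move at their own pace and stop on an object; "grip_force" is the grip in N (left out, the last holds). Time passes only in rows, so rows that do not move let the fingers close. It gives the time, the measured TCP pose, the force and the opening at its end, in the units of the state.
- ctrl.get_state(): the state, without advancing time (a new reading comes with each control period).
- cams.read_camera(name): name is "scene" or "top" or "wrist"; returns (picture, depth): 400x640x3 uint8, red, green, blue; 400x640 float32, m along the optical axis (not along the pixel's ray), 0 where there is no reading.
- cams.camera_params(name): a dict with "fx", "fy", "cx", "cy" (pixels), "xyz" and "attitude" of the camera in the world; the wrist camera has in their place "mount" (4x4, takes a point from camera to tool coordinates, whose origin is the TCP and whose axes are the tool frame's). Camera axes: x right, y down, z forward; pixel columns grow to the right and rows downward; lengths in m; the calibration is good to about 2 mm. The wrist camera is an equidistant fisheye: a pixel r from the principal point sees the ray r / f radians off the axis. A picture is of the moment at which its call begins: read the wrist's pose just before it. camera_params takes no time and is no camera call.
- workorder.sign_off(): hands the job in, once; it reports no verdict.
Trained networks look in the newest picture that a camera, given by its name, has taken for a name from the list of things; names that differ only in an ending like _2 or _b are one class to them, and where a whole thing is asked for, a point or a joint stands for the part that bears it (a point fixed in the world has none). Each returns a list of dicts, best first, with "conf" (0 to 1); they miss things now and then, are a little off and sometimes report something else, mostly with a low value. They report only what shows in the picture. A call takes as long as a camera call.
- spotter.trace(target, camera): "mask" (400x640 bool, what is visible of it) and "bbox" ([left, top, width, height] in pixels, round what is visible of it).
The state is a dict: "time": time; "qpos": joint angles; "dq": joint speeds; "joint_efforts": joint torques, N m; "eef_pos": TCP position; "tcp_rot": TCP orientation; "contact_force": force on the tool from outside, world axes, zero at the start; "wrist_torque": the same for the moment, N m; "opening": opening from 0.0 (shut) to 1.0 (fully open).
Only numpy, scipy, OpenCV 4.12 (cv2) and the standard library are available. Lean on these libraries where they do the work, as an engineer would, in place of code of your own. Each camera call takes 0.05 s, during which the arm holds its last target.

## Task

Open the small worktop cupboard with the green door, which has no handle but a push-to-open catch: press the door in at the steel disc with the fingertips until the catch lets go, take the fingers away so that the spring pushes the door ajar, then put a fingertip behind the free edge and push the door wide open, about square to the cupboard, and leave it there. Only touch and push, never pinch or grip the door; leave the cupboard with the pale-wood door shut and the mug and the food around where they are.

Things in the scene. Friction and masses are not known exactly. Their poses are not given: they have to be found in the camera images.
- green_door (a joint): Angle of the sage-green door, rad: 0 (within 0.01) = shut, negative = pressed in (stop at -0.042), 0.4 to 0.55 = ajar on its spring, 1.57 = square to the cupboard, 1.75 = end stop. Upright hinge on the left as the robot sees it. The catch lets go at about -0.03 rad (4 to 5 mm and about 5 N at the press mark).
- oak_door (a joint): Angle of the pale-wood door of the other, otherwise equal cupboard, rad; 0 = shut, grows as it opens. It is to stay shut.
- green_cupboard: White cupboard with the green door, 130 deep, 180 wide, 220 mm high, fixed. Origin: centre of its underside, at worktop level; x points from the door to the back, y along the front towards the hinge, z up. Carcass front at x = -65 mm; the shut door fills x = -89 to -73, y = -82 to +90, z = 18 to 214 mm. The catch and the spring sit behind the door below 65 mm height.
- oak_cupboard: The other white cupboard, with the pale-wood door: same size, origin and axes; also fixed.
- green_hinge (a point): On the green door's hinge axis, level with the door's top edge (214 mm up), in the plane of its back face. Axes turn with the door: -y runs along the door to the free edge (168 mm away), -x points out of the front face (door 16 mm thick), z up. Once ajar the door swings freely with slight friction and stays where it is left.
- green_press (a point): Centre of the small steel disc (22 mm across) on the green door's front: where to press. 145 mm from the hinge axis, 28 mm below the door's top edge. Moves with the door; its x axis points into the door. Held in, nothing shows; when the finger draws back the spring follows and leaves the door ajar, its free edge about 70 mm out.
- green_edge (a point): Top corner of the green door's free edge, in the plane of its back face; 168 mm from the hinge axis, 214 mm above the worktop. Moves with the door.
- green_front: Green front skin of the green door, 8 mm thick, 172 mm wide, 196 mm high (origin on the hinge axis at the door's mid-height, axes as green_hinge).
- green_back: White inner panel of the green door, 160 mm wide, 184 mm high, set 6 mm in from the door's edges all round (same origin and axes).
- mug: Bystander: white mug with a side handle, 82x114x91 mm; origin at its underside. To be left alone.
- lime: Bystander: green lime, 50 mm; origin at its underside; it lies between the two cupboards. To be left alone.
- garlic: Bystander: garlic bulb, 51 mm; origin at its underside. To be left alone.
- onion: Bystander: red onion, 65 mm wide and 74 mm high; origin at its underside. To be left alone.
- potato: Bystander: potato, 60x74x46 mm; origin at its underside. To be left alone.

How it is judged:
By the outcome, as a careful person would: the job done as asked, in the order asked, and still so for the second after the job is handed in, with the robot touching nothing.
It also fails if it takes over 51 s, if anything falls off the work surface, if the arm or the gripper's body presses on something with over 40 N, if the wrist force passes 120 N, or if a joint passes its speed limit or range.

## Working session

There is one attempt and no reset: what is moved stays moved. The work goes in short steps, Python scripts to look and compute and a tool call to move; the robot and the scene stay as the last step left them, time stands still between calls to the robot, and variables do not carry over. Pictures are saved under pics/ and viewed, and the job is handed in when it is done.

Besides the shell and the picture viewer there is one more tool, called after ">>>" in YAML: its name, and indented under it one key for each argument. send_rows: Moves the arm, as the interface text tells. Its arguments: {"type":"object","properties":{"motion":{"type":"array","items":{"type":"number"}},"grip_force":{"type":"number"}},"required":["motion"]}

```bash
mkdir -p pics; ls
cat > h.py <<'E'
import numpy as np, cv2
from scipy.spatial.transform import Rotation as R
from plant import ctrl, cams, workorder, spotter
def save(n,p): cv2.imwrite('pics/'+n+'.png', cv2.cvtColor(p,cv2.COLOR_RGB2BGR))
def camR(P):
    a=np.array(P['attitude'],float)
    return a if a.shape==(3,3) else R.from_quat(a).as_matrix()
def cloud(name,d):
    P=cams.camera_params(name); v,u=np.mgrid[0:400,0:640]
    X=np.stack([(u-P['cx'])/P['fx']*d,(v-P['cy'])/P['fy']*d,d],-1)
    return X@camR(P).T+np.array(P['xyz'])
E
python3 - <<'E'
from h import *
print(ctrl.get_state())
for n in ['scene','top','wrist']:
    print(n,cams.camera_params(n)); p,d=cams.read_camera(n); save(n+'0',p); np.save(n+'0.npy',d)
    if n!='wrist':
        X=cloud(n,d)
        for t in ['green_door','green_press','oak_door','green_cupboard','lime','mug','garlic','onion','potato']:
            for r in spotter.trace(t,n)[:2]:
                m=r['mask']&(d>0); print(t,round(r['conf'],2),r['bbox'],np.round(np.median(X[m],0),3) if m.any() else 0,np.round(X[m].min(0),3),np.round(X[m].max(0),3))
E
```

```text
pics
{'time': 0.0, 'qpos': array([-1.45397494e+00,  2.87176307e-01,  1.57819022e+00,  2.05397768e-05,
        1.27860546e+00, -1.50017695e-01]), 'dq': array([-0.00045799, -0.00015602, -0.00088077, -0.00043487,  0.0001063 ,
       -0.00113073]), 'joint_efforts': array([ 1.09847133e-03, -4.05974114e+01, -2.92625427e+01, -1.24528724e-04,
        5.84094014e-03,  3.18218753e-06]), 'eef_pos': array([ 0.17792444, -0.65038691,  0.20793299]), 'tcp_rot': array([ 0.79488244, -0.6067623 , -0.00082008, -0.0008619 ]), 'contact_force': array([-0.25213594, -0.0097883 ,  0.16053574]), 'wrist_torque': array([-0.01174868,  0.0290245 , -0.00776247]), 'opening': 0.9995907272627738}
scene {'fx': 368.5594540708638, 'fy': 368.5594540708638, 'cx': 328.1457249794544, 'cy': 199.01961437433494, 'xyz': array([-0.21098872,  0.9042164 ,  1.01998751]), 'attitude': array([-0.32483052,  0.83885998, -0.41036561,  0.14966344])}
green_door 0.83 [344.8, 147.4, 27.3, 50.4] [ 0.563 -0.18   0.123] [ 0.556 -0.527 -0.002] [ 0.731 -0.102  0.215]
green_press 0.78 [344.1, 148.3, 29.5, 51.7] [ 0.563 -0.183  0.121] [ 0.556 -0.527
[... 2157 characters left out ...]
7 -0.287 -0.001] [ 0.652 -0.098  0.221]
onion 0.68 [175.7, 196.3, 16.0, 19.3] [0.408 0.497 0.046] [0.386 0.474 0.009] [0.439 0.531 0.074]
potato 0.67 [190.5, 161.0, 23.3, 16.9] [0.565 0.494 0.038] [ 0.535  0.468 -0.007] [0.601 0.529 0.052]
wrist {'fx': 309.70691628693146, 'fy': 309.70691628693146, 'cx': 323.1404992310917, 'cy': 201.29064585210668, 'mount': array([[ 9.99999958e-01,  6.81860078e-05,  2.82939821e-04,
        -2.23554357e-04],
       [-1.47815665e-04,  9.56438240e-01,  2.91934705e-01,
        -7.34219034e-02],
       [-2.50708602e-04, -2.91934734e-01,  9.56438209e-01,
        -1.64594705e-01],
       [ 0.00000000e+00,  0.00000000e+00,  0.00000000e+00,
         1.00000000e+00]])}
```

View pics/scene0.png

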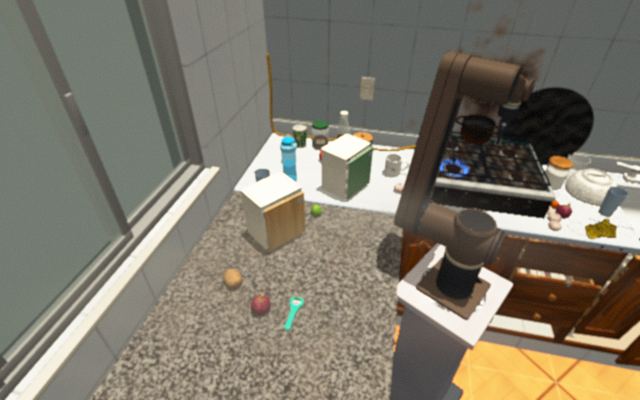

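View pics/top0.png

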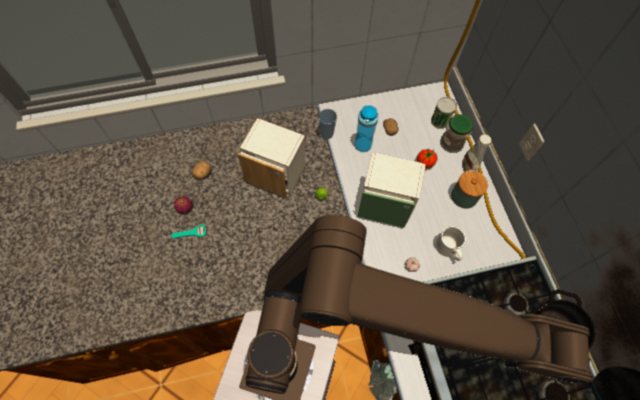

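Run:
```python
from h import *
p=cv2.imread('pics/top0.png'); d=np.load('top0.npy')
cv2.imwrite('pics/topcrop.png',cv2.resize(p[140:290,340:500],None,fx=4.9,fy=4,interpolation=cv2.INTER_CUBIC))
for n in ['top','scene']:
    d=np.load(n+'0.npy'); X=cloud(n,d); p=cv2.imread('pics/%s0.png'%n)
    hsv=cv2.cvtColor(p,cv2.COLOR_BGR2HSV)
    box=(X[...,1]>-.32)&(X[...,1]<-.08)&(X[...,0]>.5)&(X[...,0]<.66)&(d>0)
    g=box&(hsv[...,0]>30)&(hsv[...,0]<95)&(hsv[...,1]>35)
    Q=X[g]; f=Q[(Q[:,2]>.03)&(Q[:,2]<.205)]
    A=np.c_[f[:,1:],np.ones(len(f))]
    for _ in range(5):
        c,*_=np.linalg.lstsq(A,f[:,0],rcond=None); r=f[:,0]-A@c; k=abs(r)<max(2*np.median(abs(r)),.001); f,A=f[k],A[k]
    print(n,len(f),c,f.min(0),f.max(0),'x at mid',np.median(f,0))
    vs,us=np.where(g); print(us.min(),us.max(),vs.min(),vs.max(), np.percentile(Q,[1,5,50,95,99],axis=0))
    # cupboard top
    t=(X[...,2]>.205)&(X[...,1]>-.33)&(X[...,1]<-.05)&(X[...,0]>.5)&(X[...,0]<.85)
    print('top',np.percentile(X[t],[1,50,99],axis=0))
    rect=cv2.minAreaRect((X[t][:,:2]*1000).astype(np.float32)); print(rect)
```

```text
top 684 [-4.24490883e-02 -4.73756420e-04  5.57064661e-01] [ 0.56050674 -0.27375553  0.0304523 ] [ 0.56981016 -0.10475673  0.20499967] x at mid [ 0.56507195 -0.18914624  0.12365445]
357 415 191 227 [[ 0.55970864 -0.27244288  0.01392636]
 [ 0.56092463 -0.26577677  0.03081714]
 [ 0.56534609 -0.1890871   0.13044313]
 [ 0.57007394 -0.11328339  0.21252778]
 [ 0.57335054 -0.1063208   0.21691549]]
top [[ 0.56332065 -0.27853324  0.20590648]
 [ 0.64279525 -0.18989138  0.21896984]
 [ 0.84204903 -0.06321877  0.22685541]]
((711.6718139648438, -177.8055419921875), (322.0966491699219, 199.21311950683594), 11.702051162719727)
scene 334 [-0.04911227  0.00630049  0.55329549] [ 0.55841355 -0.26890098  0.03152637] [ 0.56786623 -0.10406152  0.20453666] x at mid [ 0.5625979  -0.17118091  0.12103232]
347 372 143 199 [[ 0.55747542 -0.27215504  0.02539674]
 [ 0.55853435 -0.26149647  0.03523204]
 [ 0.56304647 -0.17858407  0.12967584]
 [ 0.57269847 -0.1083633   0.20904211]
 [ 0.64280406 -0.10458365  0.21334087]]
top [[ 0.56042584 -0.27916191  0.20577725]
 [ 0.63923419 -0.17816305  0.2173749 ]
 [ 0.84162076 -0.05985457  0.22170054]]
((710.390869140625, -177.24139404296875), (317.4024658203125, 200.8983154296875), 10.633123397827148)
```

View pics/topcrop.png

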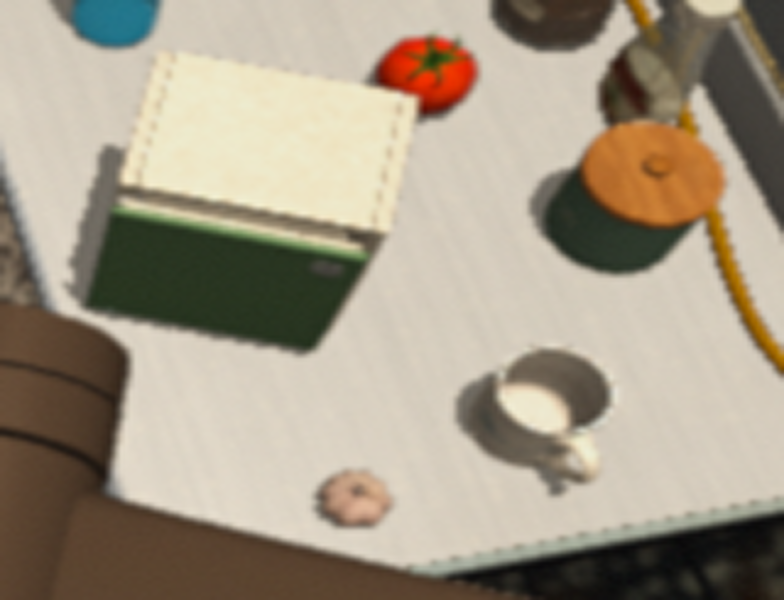

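View pics/wrist0.png

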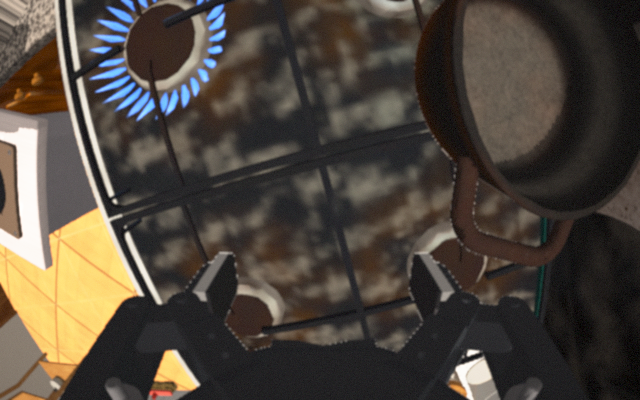

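```bash
cat > goal.py <<'E'
from h import *
YAW=0.045; O=np.array([.653,-.1895]); c,s=np.cos(YAW),np.sin(YAW); C=np.array([[c,-s],[s,c]])
def w(l): return O+C@np.array(l)
def go(tgt,yaw=None,st=None):
    """print remaining shift in tool axes cm and spin for a tcp target"""
    st=st or ctrl.get_state(); M=R.from_quat(st['tcp_rot']).as_matrix()
    dl=M.T@(np.array(tgt)-st['eef_pos'])*100
    sp=0
    if yaw is not None:
        a=np.arctan2(M[1,0],M[0,0]); sp=-((yaw-a+np.pi)%(2*np.pi)-np.pi)
    return np.round(dl,2),round(sp,3)
E
python3 - <<'E'
from goal import *
d=np.load('top0.npy'); X=cloud('top',d); p=cv2.imread('pics/top0.png')
print(w([-.089,-.059]))
hsv=cv2.cvtColor(p,cv2.COLOR_BGR2HSV).astype(int)
for v in range(190,212): print(v,hsv[v,396:416,2])
print(go([*w([-.089-.06,-.059]),.2],YAW-np.pi/2))
E
```

```text
[ 0.5667442  -0.25244392]
190 [238 238 238 238 238 238 238 238 238 238 238 238 238 238 238 238 237 238
 238 238]
191 [239 239 239 238 238 238 238 238 238 237 237 238 237 237 237 237 238 238
 238 237]
192 [232 234 234 236 237 239 240 239 239 238 238 238 238 238 238 237 238 238
 237 234]
193 [166 168 178 201 220 233 235 235 237 239 239 239 239 238 238 238 238 238
 238 232]
194 [126 118 121 138 152 164 174 190 215 232 234 235 237 239 239 239 238 239
 238 230]
195 [138 134 129 123 120 119 119 129 151 165 168 182 208 230 234 234 236 238
 239 231]
196 [165 156 142 134 133 130 128 124 123 122 117 124 144 163 166 177 199 220
 233 227]
197 [206 196 176 167 162 148 141 139 135 133 132 129 128 128 113 110 128 149
 164 164]
198 [209 219 216 215 208 182 175 169 167 159 148 141 139 139 124  88  84  91
  96 103]
199 [175 182 188 194 204 201 213 216 215 201 188 173 168 162 147  99  77  77
  80  90]
200 [131 144 156 164 173 176 181 191 209 211 216 217 215 206 189 152 129 108
  90  93]
201 [ 79  89 101 114 129 141 151 160 174 176 182 191 199 211 218 212 200 165
 112  96]
202 [ 52  51  57  67  78  87  
[... 192 characters left out ...]
  61  69  80  92 104 116 128
 123 122]
205 [ 53  53  53  52  53  53  52  56  64  69  67  59  56  56  56  60  68  79
  94 140]
206 [ 53  54  53  53  53  53  54  60  68  72  70  67  70  67  57  52  53  60
  97 167]
207 [ 53  53  53  52  55  52  52  57  64  68  68  69  72  66  57  52  53  67
 125 185]
208 [ 52  52  52  52  52  53  51  53  55  58  60  62  62  60  55  52  58  90
 153 199]
209 [ 52  52  53  53  54  53  52  52  51  50  51  53  54  55  53  53  67 123
 182 208]
210 [ 53  51  52  54  53  52  52  52  52  51  51  51  51  53  50  58  89 155
 201 211]
211 [ 53  54  53  53  53  53  52  53  52  53  53  51  53  52  52  68 124 184
 210 212]
(array([-29.52, -42.16,   0.93]), np.float64(0.222))
```

>>> send_rows:
  motion: [0,0,-2,0.11,0,0,0,-2,0.112,0,-2.0,-4.2,0,0,0,-2.0,-4.2,0,0,0]

```text
time: 1.45
eef_pos: [0.2571, -0.6098, 0.2496]
tcp_rot: [0.716, -0.698, -0.001, 0.0]
contact_force: [0.1, -0.3, -0.6]
opening: 0.332
```

Run:
```python
from goal import *
d=np.load('top0.npy'); X=cloud('top',d); print('disc',X[205:208,404:409].reshape(-1,3).mean(0))
print(go([*w([-.089-.06,-.059]),.2],YAW-np.pi/2))
```

```text
disc [ 0.5671471  -0.25165435  0.19038485]
(array([-34.8 , -25.9 ,   4.96]), np.float64(-0.019))
```

>>> send_rows:
  motion: [-3.8,-2.8,0,-0.019,0,-3.8,-2.8,0,0,0,-3.8,-2.8,0,0,0,-3.8,-2.8,0,0,0,-3.8,-2.8,0,0,0,-3.8,-2.8,0,0,0,-3.8,-2.8,0,0,0,-3.8,-2.8,0,0,0]

```text
time: 2.25
eef_pos: [0.4759, -0.2862, 0.251]
tcp_rot: [0.722, -0.692, 0.003, 0.0]
contact_force: [0.7, -0.7, -0.0]
opening: 0.003
```

Run:
```python
from goal import *
print(go([*w([-.089-.06,-.059]),.2],YAW-np.pi/2))
```

```text
(array([-3. , -3.2,  5.1]), np.float64(-0.003))
```

>>> send_rows:
  motion: [-1.5,-1.5,2.5,0,0,-1.5,-1.5,2.5,0,0,0,-1,2.2,0,0,0,-1,0,0,0,0,0,0,0,0]

```text
time: 2.75
eef_pos: [0.5311, -0.247, 0.1809]
tcp_rot: [0.725, -0.688, 0.006, -0.001]
contact_force: [0.4, -0.4, 1.3]
opening: 0.002
```

Run:
```python
from goal import *
print(go([*w([-.1,-.059]),.178],YAW-np.pi/2), ctrl.get_state()['contact_force'])
for n in ['top','scene','wrist']:
    p,d=cams.read_camera(n); save(n+'1',p); np.save(n+'1.npy',d)
a=cv2.imread('pics/top1.png')[150:270,330:490]; b=cv2.imread('pics/scene1.png')[110:230,310:470]
cv2.imwrite('pics/c1.png',np.hstack([cv2.resize(x,None,fx=2.5,fy=2.5,interpolation=2) for x in(a,b)]))
```

```text
(array([ 0.72, -2.43,  0.32]), np.float64(0.007)) [ 0.38300476 -0.43265906  1.29587801]
```

View pics/c1.png

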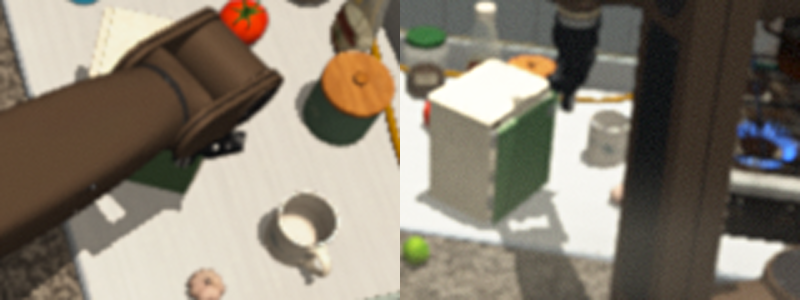

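View pics/wrist1.png

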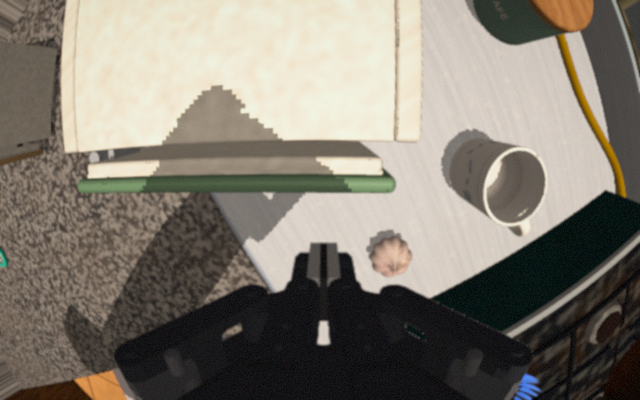

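```bash
cat >> h.py <<'E'
def wray(px,st=None):
    st=st or ctrl.get_state(); P=cams.camera_params('wrist'); m=np.array(P['mount'])
    x=(px[0]-P['cx'])/P['fx']; y=(px[1]-P['cy'])/P['fy']; t=np.hypot(x,y)
    v=np.array([x/t*np.sin(t),y/t*np.sin(t),np.cos(t)]) if t>1e-9 else np.array([0,0,1.])
    M=R.from_quat(st['tcp_rot']).as_matrix()
    return M@m[:3,3]+st['eef_pos'], M@(m[:3,:3]@v)
def wz(px,z,st=None):
    o,v=wray(px,st); return o+v*(z-o[2])/v[2]
E
python3 - <<'E'
from goal import *
for px in [(78,190),(396,187),(78,178),(393,178)]: print(px,wz(px,.214))
for l in [(-.089,.09),(-.089,-.082),(-.073,.09),(-.073,-.082)]: print(l,w(l))
p=cv2.imread('pics/wrist1.png'); cv2.imwrite('pics/wc.png',cv2.resize(p[150:300,60:420],None,fx=2.2,fy=2.2,interpolation=2))
E
```

```text
(78, 190) [ 0.56268607 -0.1086752   0.214     ]
(396, 187) [ 0.57108198 -0.27816525  0.214     ]
(78, 178) [ 0.56958109 -0.10999215  0.214     ]
(393, 178) [ 0.57512056 -0.27632438  0.214     ]
(-0.089, 0.09) [ 0.56004146 -0.10359476]
(-0.089, -0.082) [ 0.56777885 -0.27542064]
(-0.073, 0.09) [ 0.57602527 -0.102875  ]
(-0.073, -0.082) [ 0.58376265 -0.27470088]
```

View pics/wc.png

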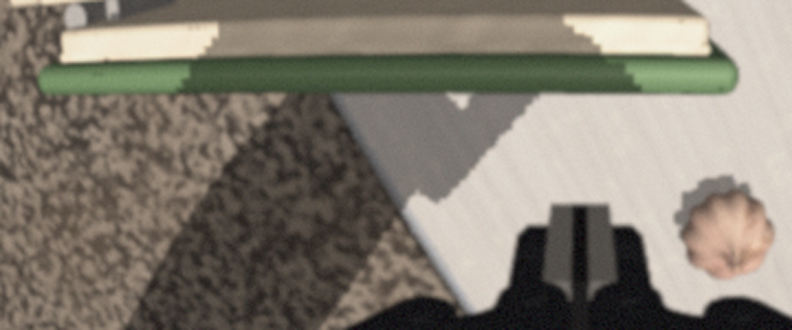

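>>> send_rows:
  motion: [0.6,-1.0,0.2,0,0,0.1,-0.6,0,0,0,0,-0.3,0,0,0,0,0,0,0,0]

```text
time: 3.3
eef_pos: [0.5515, -0.2571, 0.1832]
tcp_rot: [0.724, -0.69, 0.009, -0.001]
contact_force: [-0.1, -0.2, -0.0]
opening: 0.001
```

>>> send_rows:
  motion: [0,-0.2,0,0,0,0,-0.2,0,0,0]

```text
time: 3.5
eef_pos: [0.5556, -0.2571, 0.1834]
tcp_rot: [0.724, -0.69, 0.009, -0.001]
contact_force: [0.7, 0.9, 0.3]
opening: 0.001
```

>>> send_rows:
  motion: [-0.3,0,0.4,0,0,0,-0.1,0,0,0]

```text
time: 3.7
eef_pos: [0.5565, -0.2537, 0.1789]
tcp_rot: [0.724, -0.69, 0.009, -0.001]
contact_force: [-0.9, 0.2, 0.2]
opening: 0.001
```

>>> send_rows:
  motion: [0,-0.1,0,0,0]

```text
time: 3.8
eef_pos: [0.5571, -0.2536, 0.1789]
tcp_rot: [0.724, -0.69, 0.008, -0.0]
contact_force: [-2.4, -1.7, 1.1]
opening: 0.002
```

>>> send_rows:
  motion: [0,-0.1,0,0,0]

```text
time: 3.9
eef_pos: [0.5571, -0.2536, 0.1788]
tcp_rot: [0.724, -0.69, 0.007, 0.001]
contact_force: [-5.1, -0.2, 3.0]
opening: -0.001
```

>>> send_rows:
  motion: [0,-0.2,0,0,0]

```text
time: 4.0
eef_pos: [0.5581, -0.2536, 0.1788]
tcp_rot: [0.724, -0.69, 0.006, 0.002]
contact_force: [-4.4, -0.7, 3.0]
opening: 0.003
```

>>> send_rows:
  motion: [0,-0.2,0,0,0]

```text
time: 4.1
eef_pos: [0.5594, -0.2537, 0.1788]
tcp_rot: [0.724, -0.69, 0.006, 0.003]
contact_force: [-4.5, -0.1, 1.8]
opening: -0.001
```

>>> send_rows:
  motion: [0,-0.3,0,0,0]

```text
time: 4.2
eef_pos: [0.5618, -0.2538, 0.1788]
tcp_rot: [0.724, -0.69, 0.005, 0.003]
contact_force: [-6.2, -2.0, 1.6]
opening: -0.002
```

>>> send_rows:
  motion: [0,-0.2,0,0,0]

```text
time: 4.3
eef_pos: [0.563, -0.2538, 0.1788]
tcp_rot: [0.724, -0.69, 0.004, 0.004]
contact_force: [-9.4, 0.1, 3.2]
opening: 0.0
```

>>> send_rows:
  motion: [0,-0.2,0,0,0]

```text
time: 4.4
eef_pos: [0.5628, -0.2538, 0.1788]
tcp_rot: [0.724, -0.689, 0.001, 0.006]
contact_force: [-12.6, -0.2, 5.7]
opening: 0.002
```

>>> send_rows:
  motion: [0,0.5,0,0,0,0,1,0,0,0,0,2,0,0,0,0,2,0,0,0,0,2,0,0,0,0,2,0,0,0,0,2,0,0,0,0,0.5,0,0,0,0,0,0,0,0,0,0,0,0,0]

```text
time: 5.4
eef_pos: [0.4439, -0.2592, 0.179]
tcp_rot: [0.724, -0.69, 0.01, 0.0]
contact_force: [0.2, 0.4, -0.4]
opening: -0.002
```

Run:
```python
from goal import *
for n in ['wrist']:
    p,d=cams.read_camera(n); save(n+'2',p); np.save(n+'2.npy',d)
```

```text
(no output)
```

View pics/wrist2.png

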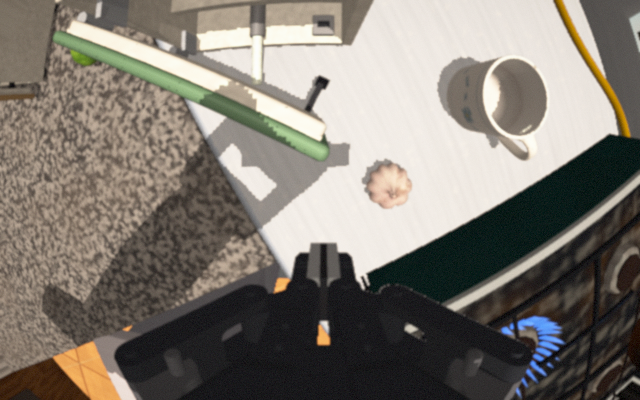

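Run:
```python
from goal import *
E_=wz((328,152),.214); H=wz((55,38),.214); B=wz((325,135),.214)
print('free front',E_,'hinge end front',H,'back corner',B, np.arctan2(-(E_-H)[0],-(E_-H)[1])+YAW, np.linalg.norm(E_-H))
h=w([-.073,.086]); print('hinge',h,np.linalg.norm(E_[:2]-h))
for th in [.4,.47,.55]:
    print(th,'edge back', w(np.array([-.073,.086])+.168*np.array([-np.sin(th),-np.cos(th)])))
print(go([*w([-.1,-.16]),.178],YAW-np.pi/2))
```

```text
free front [ 0.49903161 -0.25819576  0.214     ] hinge end front [ 0.56429614 -0.10516641  0.214     ] back corner [ 0.50620516 -0.25657183  0.214     ] 0.448126722559666 0.16636539079141338
hinge [ 0.57620521 -0.10687095] 0.16986748815444372
0.4 edge back [ 0.51781002 -0.26439556]
0.47 edge back [ 0.50693531 -0.25992546]
0.55 edge back [ 0.49492556 -0.25390026]
(array([ 10.  , -11.15,   0.41]), np.float64(0.003))
```

>>> send_rows:
  motion: [4,0,0.4,0,0,4,0,0.4,0,0,0.5,-4,0,0,0,0.5,-4,0,0,0,0,-2.8,0,0,0,0,0,0,0,0]

```text
time: 6.05
eef_pos: [0.5652, -0.3485, 0.1729]
tcp_rot: [0.724, -0.69, 0.013, -0.001]
contact_force: [0.3, -0.5, -0.9]
opening: 0.001
```

Run:
```python
from goal import *
p,d=cams.read_camera('wrist'); save('wrist3',p)
print(go([.55,-.24,.172],YAW-np.pi/2))
```

```text
(array([-10.9 ,   0.85,  -0.13]), np.float64(0.003))
```

View pics/wrist3.png

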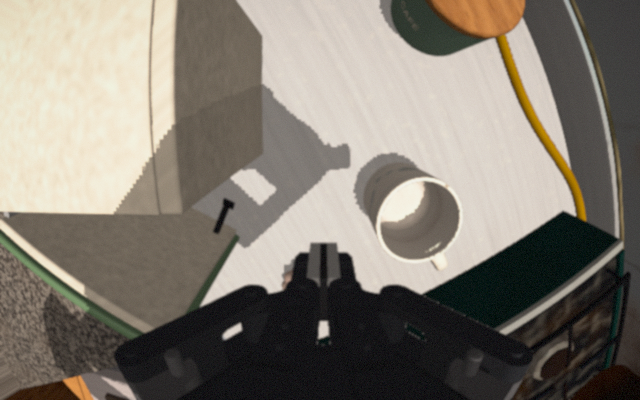

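>>> send_rows:
  motion: [-2,1.3,0,0,0,-3,0.1,0,0,0,-3,0,0,0,0,-2,0,0,0,0,0,0,0,0,0]

```text
time: 6.6
eef_pos: [0.5421, -0.2463, 0.1685]
tcp_rot: [0.723, -0.69, 0.011, -0.0]
contact_force: [-0.3, -0.7, 0.9]
opening: 0.0
```

Run:
```python
from goal import *
p,d=cams.read_camera('wrist'); save('wrist4',p)
```

```text
(no output)
```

View pics/wrist4.png

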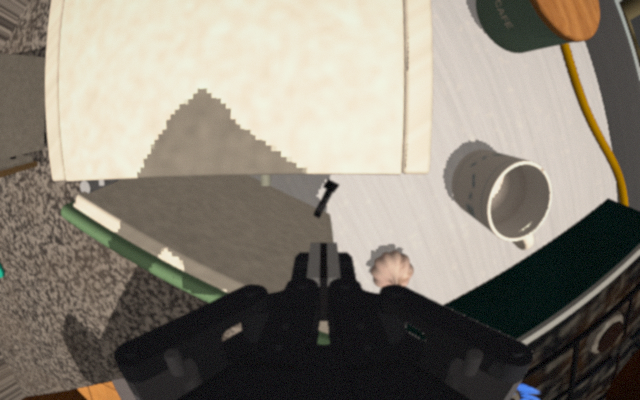

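```bash
cat > wp.py <<'E'
from goal import *
Hl=np.array([-.073,.086])
def fc(th,r):
    e=np.array([-np.sin(th),-np.cos(th)]); n=np.array([-np.cos(th),np.sin(th)])
    return Hl+r*e-n*(.011*np.cos(th)+.0145*np.sin(th))
def plan(ths,rs,z=.170):
    st=ctrl.get_state(); M=R.from_quat(st['tcp_rot']).as_matrix(); p=st['eef_pos']
    for t,r in zip(ths,rs):
        q=np.array([*w(fc(t,r)),z]); print(round(t,2),np.round(q,3),np.round(M.T@(q-p)*100,2)); p=q
E
python3 - <<'E'
from wp import *
ths=[.45,.52,.6,.7,.8,.9,1.0,1.1,1.2,1.3,1.4,1.5,1.57]
plan(ths,np.interp(ths,[.45,1.57],[.138,.122]))
E
```

```text
0.45 [ 0.537 -0.24   0.17 ] [-0.76  0.52 -0.15]
0.52 [ 0.528 -0.236  0.17 ] [-0.41  0.81 -0.02]
0.6 [ 0.519 -0.231  0.17 ] [-0.53  0.89 -0.02]
0.7 [ 0.508 -0.224  0.17 ] [-0.76  1.05 -0.03]
0.8 [ 0.498 -0.216  0.17 ] [-0.86  0.98 -0.03]
0.9 [ 0.489 -0.207  0.17 ] [-0.96  0.89 -0.03]
1.0 [ 0.48  -0.197  0.17 ] [-1.05  0.79 -0.03]
1.1 [ 0.473 -0.186  0.17 ] [-1.12  0.69 -0.03]
1.2 [ 0.467 -0.174  0.17 ] [-1.19  0.57 -0.03]
1.3 [ 0.462 -0.162  0.17 ] [-1.25  0.44 -0.03]
1.4 [ 0.458 -0.149  0.17 ] [-1.29  0.31 -0.03]
1.5 [ 0.456 -0.136  0.17 ] [-1.32  0.17 -0.02]
1.57 [ 0.455 -0.127  0.17 ] [-0.93  0.04 -0.02]
```

>>> send_rows:
  motion: [-0.7,0.5,-0.2,0,0,-0.4,0.4,0,0,0,0,0.4,0,0,0,-0.3,0.5,0,0,0,-0.3,0.4,0,0,0,-0.4,0.5,0,0,0,-0.4,0.5,0,0,0,-0.4,0.5,0,0,0,-0.4,0.5,0,0,0,-0.5,0.5,0,0,0,-0.5,0.4,0,0,0]

```text
time: 7.75
eef_pos: [0.4855, -0.2077, 0.1701]
tcp_rot: [0.722, -0.692, 0.013, 0.0]
contact_force: [0.7, -0.3, 0.5]
opening: -0.003
```

Run:
```python
from wp import *
p,d=cams.read_camera('wrist'); save('wrist5',p)
ths=[.8,.9,1.0,1.1,1.2,1.3,1.4,1.5,1.57]
plan(ths,np.interp(ths,[.45,1.57],[.138,.122]))
```

```text
0.8 [ 0.498 -0.216  0.17 ] [ 0.97 -1.29  0.03]
0.9 [ 0.489 -0.207  0.17 ] [-0.96  0.89 -0.03]
1.0 [ 0.48  -0.197  0.17 ] [-1.04  0.8  -0.03]
1.1 [ 0.473 -0.186  0.17 ] [-1.12  0.69 -0.03]
1.2 [ 0.467 -0.174  0.17 ] [-1.19  0.57 -0.03]
1.3 [ 0.462 -0.162  0.17 ] [-1.25  0.45 -0.03]
1.4 [ 0.458 -0.149  0.17 ] [-1.29  0.32 -0.03]
1.5 [ 0.456 -0.136  0.17 ] [-1.32  0.18 -0.03]
1.57 [ 0.455 -0.127  0.17 ] [-0.93  0.04 -0.02]
```

View pics/wrist5.png

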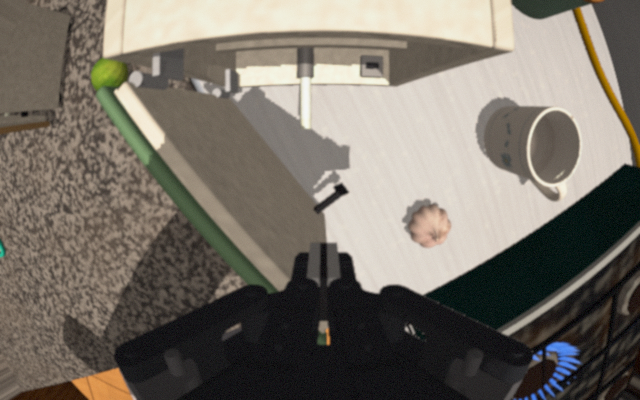

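>>> send_rows:
  motion: [-0.5,0.2,0,0,0,-0.5,0.3,0,0,0,-0.5,0.3,0,0,0,-0.6,0.3,0,0,0,-0.6,0.3,0,0,0,-0.6,0.2,0,0,0,-0.6,0.2,0,0,0,-0.6,0.2,0,0,0,-0.5,0.1,0,0,0,-0.4,0.1,0,0,0]

```text
time: 8.8
eef_pos: [0.4585, -0.1494, 0.1686]
tcp_rot: [0.722, -0.692, 0.013, 0.0]
contact_force: [-0.1, -0.8, 0.6]
opening: -0.0
```

Run:
```python
from wp import *
p,d=cams.read_camera('wrist'); save('wrist6',p)
ths=[1.3,1.4,1.5,1.57]
plan(ths,np.interp(ths,[.45,1.57],[.138,.122]))
```

```text
1.3 [ 0.462 -0.162  0.17 ] [ 1.34 -0.3  -0.13]
1.4 [ 0.458 -0.149  0.17 ] [-1.29  0.31 -0.03]
1.5 [ 0.456 -0.136  0.17 ] [-1.32  0.18 -0.03]
1.57 [ 0.455 -0.127  0.17 ] [-0.93  0.04 -0.02]
```

View pics/wrist6.png

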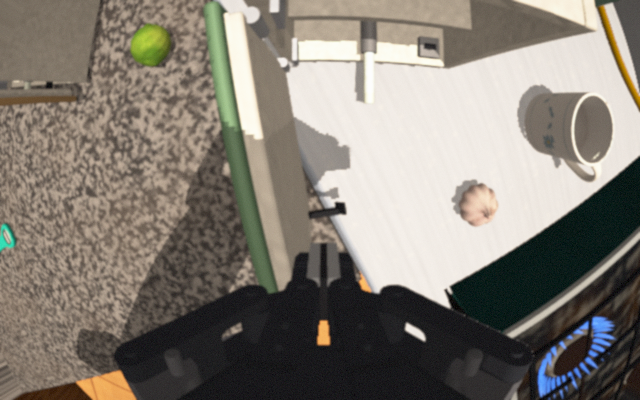

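```bash
cat > ang.py <<'E'
from wp import *
def ang(a,b,z=.214):
    A,B=wz(a,z),wz(b,z); v=C.T@(B-A)[:2]
    print('theta',np.arctan2(-v[0],-v[1]),A,B)
E
python3 - <<'E'
from ang import *
ang((207,5),(262,285)); ang((222,5),(238,128)); ang((216,60),(243,220)); ang((225,15),(262,230))
p=cv2.imread('pics/wrist6.png'); cv2.imwrite('pics/w6c.png',cv2.resize(p[0:300,180:360],None,fx=3,fy=2,interpolation=2))
E
```

```text
theta 1.417248570203601 [ 0.57480876 -0.09599504  0.214     ] [ 0.4537161  -0.12035871  0.214     ]
theta 1.4387022124467412 [ 0.57414567 -0.10253261  0.214     ] [ 0.52294272 -0.11169635  0.214     ]
theta 1.4425802982743463 [ 0.55052316 -0.10171936  0.214     ] [ 0.48489052 -0.11320307  0.214     ]
theta 1.4256529383681587 [ 0.56952731 -0.10420071  0.214     ] [ 0.48080141 -0.12127766  0.214     ]
```

View pics/w6c.png

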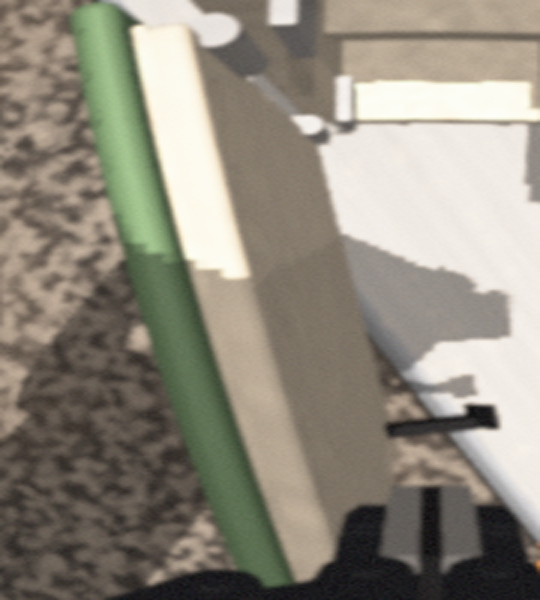

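>>> send_rows:
  motion: [-0.3,0.05,0,0,0,-0.3,0.05,0,0,0,-0.3,0.05,0,0,0,-0.3,0,0,0,0,-0.2,0,0,0,0,-0.1,0,0,0,0,0,0,0,0,0]

```text
time: 9.55
eef_pos: [0.456, -0.1327, 0.168]
tcp_rot: [0.722, -0.691, 0.012, 0.001]
contact_force: [0.4, 0.5, 0.8]
opening: -0.001
```

Run:
```python
from wp import *
p,d=cams.read_camera('wrist'); save('wrist7',p)
plan([1.57],[.122])
cv2.imwrite('pics/w7c.png',cv2.resize(cv2.cvtColor(p,4)[0:300,180:360],None,fx=3,fy=2,interpolation=2))
```

```text
1.57 [ 0.455 -0.127  0.17 ] [-0.58  0.07 -0.21]
```

View pics/w7c.png

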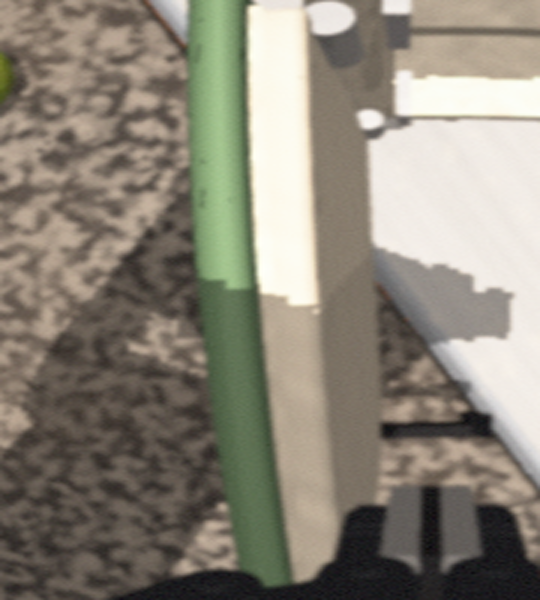

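Run:
```python
from ang import *
f=lambda x,y:(180+x/3,y/2)
ang(f(190,60),f(243,570)); ang(f(249,130),f(290,570)); ang(f(247,50),f(268,400)); ang(f(190,60),f(225,450))
```

```text
theta 1.5461993632001056 [ 0.56010454 -0.09632435  0.214     ] [ 0.45165779 -0.10388412  0.214     ]
theta 1.550074638438624 [ 0.54548728 -0.10494412  0.214     ] [ 0.45215217 -0.11108711  0.214     ]
theta 1.5483226232317102 [ 0.5619439  -0.10378376  0.214     ] [ 0.4918703  -0.10851907  0.214     ]
theta 1.5402662482668017 [ 0.56010454 -0.09632435  0.214     ] [ 0.48078617 -0.10232669  0.214     ]
```

>>> send_rows:
  motion: [-0.15,0,0,0,0,-0.1,0,0,0,0,0,0,0,0,0,0.5,0,0,0,0,1.5,0,0,0,0,2.5,0,0,0,0,2.5,0,0,0,0,0,0,0,0,0]

```text
time: 10.4
eef_pos: [0.4592, -0.2053, 0.1696]
tcp_rot: [0.723, -0.691, 0.013, 0.001]
contact_force: [0.2, 0.4, 0.6]
opening: 0.001
```

Run:
```python
from wp import *
for n in ['wrist','top','scene']:
    p,d=cams.read_camera(n); save(n+'8',p); np.save(n+'8.npy',d)
```

```text
(no output)
```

View pics/wrist8.png

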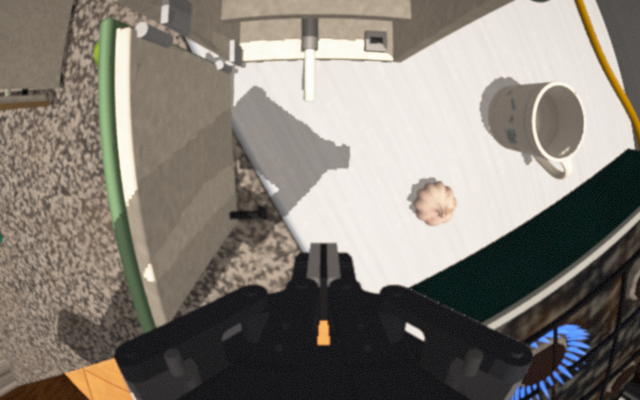

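View pics/scene8.png

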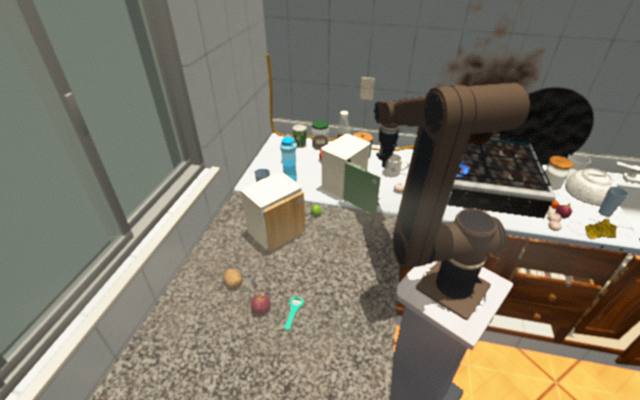

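Next I'll measure the door angle from the wrist and scene cameras and check that the bystanders haven't moved.

Run:
```python
from ang import *
ang((102,50),(143,315)); ang((115,110),(130,235)); ang((115,40),(152,315))
# scene fit of green front
d=np.load('scene8.npy'); X=cloud('scene',d); hsv=cv2.cvtColor(cv2.imread('pics/scene8.png'),40)
g=(X[...,1]>-.2)&(X[...,1]<-.05)&(X[...,0]>.38)&(X[...,0]<.6)&(X[...,2]>.03)&(X[...,2]<.2)&(hsv[...,0]>30)&(hsv[...,0]<95)&(hsv[...,1]>35)
f=X[g]; 
A=np.c_[f[:,[0,2]],np.ones(len(f))]
for _ in range(6):
    c,*_=np.linalg.lstsq(A,f[:,1],rcond=None); r=abs(f[:,1]-A@c); k=r<max(2.5*np.median(r),.001); f,A=f[k],A[k]
v=C.T@np.array([-1,-c[0]]); print('scene theta',len(f),c,np.arctan2(-v[0],-v[1]),f.min(0),f.max(0))
for t in ['lime','mug','garlic','onion','potato','oak_door']:
    for r in spotter.trace(t,'scene')[:2]:
        m=r['mask']&(d>0); print(t,round(r['conf'],2),r['bbox'],np.round(np.median(X[m],0),3))
```

```text
theta 1.5522828300606752 [ 0.56205945 -0.0958036   0.214     ] [ 0.42607837 -0.10445187  0.214     ]
theta 1.5730913623309173 [ 0.53307063 -0.10517556  0.214     ] [ 0.47399455 -0.10769994  0.214     ]
theta 1.5632922231937165 [ 0.5656078 -0.103429   0.214    ] [ 0.42729421 -0.11069771  0.214     ]
scene theta 958 [ 0.04689371 -0.00260797 -0.12148621] 1.568936942503465 [ 0.40631701 -0.10531307  0.03000341] [ 0.57928511 -0.09164277  0.19980948]
mug 0.72 [383.8, 152.7, 21.7, 23.2] [ 0.532 -0.417  0.058]
garlic 0.65 [394.8, 184.5, 10.2, 8.5] [ 0.436 -0.321  0.031]
garlic 0.16 [342.3, 165.0, 37.7, 51.3] [ 0.488 -0.099  0.12 ]
onion 0.74 [250.1, 297.9, 21.1, 19.2] [0.404 0.513 0.042]
potato 0.61 [219.9, 267.9, 24.4, 18.4] [0.559 0.507 0.037]
oak_door 0.81 [264.8, 192.6, 42.2, 59.4] [0.567 0.251 0.126]
```

>>> send_rows:
  motion: [1,0,-2,0,0,1,0,-3,0,0,0,0,-3,0,0,0,0,-2,0,0,0,0,0,0,0,0,0,0,0,0,0,0,0,0,0,0,0,0,0,0]

```text
time: 11.65
eef_pos: [0.4568, -0.2159, 0.2683]
tcp_rot: [0.726, -0.688, 0.009, 0.001]
contact_force: [0.6, -0.6, -0.1]
opening: 0.005
```

Run:
```python
from ang import *
p,d=cams.read_camera('scene'); save('scene9',p); X=cloud('scene',d); hsv=cv2.cvtColor(p,cv2.COLOR_RGB2HSV)
g=(X[...,1]>-.2)&(X[...,1]<-.05)&(X[...,0]>.38)&(X[...,0]<.6)&(X[...,2]>.03)&(X[...,2]<.2)&(hsv[...,0]>30)&(hsv[...,0]<95)&(hsv[...,1]>35)
f=X[g];A=np.c_[f[:,[0,2]],np.ones(len(f))]
for _ in range(6):
    c,*_=np.linalg.lstsq(A,f[:,1],rcond=None); r=abs(f[:,1]-A@c); k=r<max(2.5*np.median(r),.001); f,A=f[k],A[k]
v=C.T@np.array([-1,-c[0]]); print('theta',np.arctan2(-v[0],-v[1]))
for r in spotter.trace('lime','scene')[:2]:
    m=r['mask']&(d>0); print('lime',r['conf'],r['bbox'],np.median(X[m],0))
s=ctrl.get_state(); print(s['time'],s['eef_pos'],s['contact_force'],abs(s['dq']).max())
print(workorder.sign_off())
```

```text
theta 1.5711992537883261
lime 0.46 [344.1, 162.3, 33.0, 54.0] [ 0.49074522 -0.09918098  0.12066937]
11.75 [ 0.45677522 -0.21599963  0.26829389] [-0.32952998 -0.03714903 -0.05968777] 0.007346247369273459
the job is handed in; nothing more can be done
None
```

The green door is open, about square to the cupboard, and I handed the job in at 11.8 s with the robot touching nothing.

I pressed at the steel disc with the closed fingers. The door went in about 6 mm to its stop, and the reading was about 13 N. When I drew the fingers back, the spring left the door ajar at about 0.45 to 0.48 rad. I then put the fingertips behind the free edge, pushed the door round slowly and backed away.

**Last checks**
- **Door angle:** the scene camera gave 1.569 rad, then 1.571 rad after the arm had lifted clear. Three lines read by hand in the wrist picture gave 1.55 to 1.57 rad. All of them are within about 0.02 rad of square.
- **Oak door:** it was found in the same place as at the start and looks shut.
- **Garlic, onion and potato:** all within about 2 mm of where they started.
- **Mug:** its measured point differs by 8 mm, but its outline in the picture moved only about 1 pixel, apart from a slightly smaller box. I put the difference down to noise in the outline; the arm stayed well above the mug.
- **Lime:** the network missed it in both last checks; the second time it reported the green door instead. The lime still shows in its old place in the scene picture, and nothing went near it.

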